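Tip the tall clay plaque back onto its painting rest

TASK

Tip the tall clay plaque over with the fingers so that it leans back on the cork-topped bar of its rest, its foot staying on the slab by the brass heel stop, ready to be painted. Ease it down under control until the bar carries it: do not let it drop onto the bar, do not squeeze or press it hard, and do not lift or carry it. Leave everything else on the slab alone, and end with the hand clear.

Things in the scene. Friction and masses are not known exactly. Their poses are not given: they have to be found in the camera images.
- rest: the painting rest (heel stop, bar and two 9 mm high brass side rods at y = +/-64 mm), fixed on the granite slab at a different place and angle each time. Origin between stop and bar on the slab's surface, which is 20 mm above the table (z = 0.020); z up; x is level and points the way the plaque is to tip, from heel stop to bar.
- rest_heel (a point): foot of the front face of the heel stop, an upright brass strip 16 mm high and 136 mm wide, at x = -73 mm in the rest's frame
- rest_bar (a point): middle of the bar's top: a wooden bar 20 mm thick and 140 mm long (along the rest's y) with a rounded cork top of radius 10 mm, 52 mm above the slab, at x = +55 mm in the rest's frame
- plaque: tall clay plaque, 20 mm thick (its x), 80 mm wide (y), 170 mm tall (z), about 0.5 kg (varies), loose, standing on end on the slab with a gap of about 3 mm to the heel stop; x points to the bar, as the rest's does. Origin under its centre. A sun is lightly carved on the face towards the heel stop, which ends up uppermost.
- plaque_foot (a point): middle of the plaque's lower front edge (towards the bar). Pushed near its top towards the bar, the plaque tips about this edge; past about 7 degrees it falls by itself unless held back. While it is held back the edge may creep a few mm towards the heel stop.
- plaque_top (a point): middle of the plaque's upper front edge, 170 mm above plaque_foot when upright. When the plaque lies on the bar it leans about 63 degrees from upright, this edge overhanging the bar by about 50 mm and 77 mm above the slab.
- clip_tile_a: small square clay tile (60 x 60 x 10 mm) held upright in a bent brass spring clip, loose, 63 mm tall; origin under its centre; tile's thin direction along x. Bystander.
- clip_tile_b: small oblong clay tile (50 wide x 75 tall x 10 mm) held upright in a bent brass spring clip, loose, 78 mm tall; origin under its centre. Bystander.
- sun_face: terracotta sun face lying flat, about 134 mm across its rays, 25 mm high; origin under its centre. Bystander.
- brush_jar: empty frosted glass brush jar, 68 mm across, 85 mm tall; origin under its centre. Bystander.
- palette_cup: small brown horn palette cup, 54 mm across, 35 mm tall; origin under its centre; stands near the rest on the robot's side. Bystander.
- burnisher: pewter burnisher with wooden handle lying flat, 152 mm long along its x, 12 mm high; lies beyond the rest. Bystander.
Not all that is in view belongs to the job. There is more than one size of the plaque; the one meant has the size given above.

How it is judged:
By the outcome, as a careful person would: the job done as asked, in the order asked, and still so for the second after the job is handed in, with the robot touching nothing.
It also fails if it takes over 53 s, if anything falls off the work surface, if the arm or the gripper's body presses on something with over 40 N, if the wrist force passes 120 N, or if a joint passes its speed limit or range.

ROBOT

A 7-joint arm with a two-finger parallel gripper is mounted at the origin on the work surface. World frame = base frame: x ahead of the robot, y to its left, z up, the work surface at z = 0. Lengths are in m, angles in rad, forces in N, time in s.
With the tool pointing down it reaches from about 0.4 to 0.85 m from the base axis. Payload 4.4 kg.
Tool frame: the origin (TCP) lies on the front face of the gripper's body, between the roots of the fingers; the fingertips stand 97 mm ahead of it and the grasp point (between the pads) lies 78 mm ahead of it (bot.tcp_to_grasp is the distance from the TCP to the grasp point, in m); z points along the fingers, y is the line along which they close (so a half turn about z gives the same grasp; the last joint's range is limited). The gripper opens to 94 mm and grips with 3 to 60 N. Pads are 16 mm wide; open, the fingers measure 119 mm over their backs; the gripper's body (75 mm by 177 mm) begins 78 mm behind the grasp point.
Start: joints at [-1.229, 0.628, 0.038, 1.517, -0.027, 0.996, -0.02], TCP at [0.258, 0.597, 0.303] pointing down, gripper open.
Joint ranges: [-3.06, 3.06], [-0.37, 2.12], [-1.25, 1.32], [0.18, 2.47], [-1.1, 4.24], [0.23, 1.98], [-2.94, 2.94]. Speed limits (rad/s): [2.57, 2.57, 3.14, 3.14, 3.14, 3.14, 3.14].

INTERFACE

Orientations are given as a unit quaternion [w, x, y, z].
In Python, from rig import bot gives the robot as it stands. The module is installed in compiled form; this text tells all that it offers.
- The arm moves only by the tool move_arm, never from a script. Its argument "moves" is one flat list of numbers, 7 for each row, row after row: the turn, a rotation vector about the tool's x, y, z normalised to -1 to 1, where 1 is 90 degrees, then the shift along the tool's x, y, z normalised to -1 to 1, where 1 is 150 mm, then the gripper command: -1 is shut, 1 is fully open, values between are in proportion. In form: [wx, wy, wz, tx, ty, tz, jaw, wx, wy, wz, tx, ty, tz, jaw, ...]. A call has 1 to 10 rows; each row is the pose to reach, as a shift and turn from the pose commanded when the call began, along the tool's axes at that moment; what a row does not reach only later rows make up. A row lasts 1/10 s, in which the tool goes at most 50 mm and 8.59 degrees, less where a joint would pass 70% of its speed; a pose out of reach is approached as far as the arm can. A call with a number of a shift or a turn outside -1 to 1 is refused whole. A call with a gripper value outside its range is refused whole. The fingers move at their own pace and stop on an object; the grip force is fixed at half the most. Time passes only in rows, so rows that repeat a pose let the fingers close. It gives the time, the measured TCP pose, the force, the opening and the grip force at its end, in the units of the state.
- bot.sense(): the state, without advancing time (a new reading comes with each control period).
- bot.camera(name): name is "side" or "top" or "wrist"; returns the picture (384x512x3 uint8, blue, green, red); there is no depth.
- bot.camera_model(name): a dict with "intrinsics" (3x3 intrinsics, pixels), "world_from_camera" (4x4, takes a point from camera to world coordinates). Camera axes: x right, y down, z forward; pixel columns grow to the right and rows downward; lengths in m; the calibration is good to about 2 mm. A picture is of the moment at which its call begins: read the wrist's pose just before it. camera_model takes no time and is no camera call; for the wrist camera it gives the pose at the moment of the call.
- bot.sign_off(): hands the job in; it is judged then, once.
The state is a dict: "t": time; "joints": joint angles; "joint_velocities": joint speeds; "tau": joint torques, N m; "eef_pos": TCP position; "tcp_rot": TCP orientation; "contact_force": force on the tool from outside, world axes, zero at the start; "ft_torque": the same for the moment, N m; "grip_width": finger opening in m; "grasp_force": force on a finger pad.
Only numpy, scipy, OpenCV 4.12 (cv2) and the standard library are available. Lean on these libraries where they do the work, as an engineer would, in place of code of your own. Each camera call takes 0.05 s, during which the arm holds its last target. There are 200 camera calls.

## Working session

There is one attempt and no reset: what is moved stays moved. The work goes in short steps, Python scripts to look and compute and a tool call to move; the robot and the scene stay as the last step left them, time stands still between calls to the robot, and variables do not carry over. Pictures are saved under pics/ and viewed, at most 10 in all, crops included, and the job is handed in when it is done.

Besides the shell and the picture viewer there is one more tool, called in YAML: its name, and indented under it one key for each argument. move_arm: Moves the arm, as the interface text tells. Its arguments: {"type":"object","properties":{"moves":{"type":"array"}},"required":["moves"]}

```bash
mkdir -p pics; python3 - <<'E'
from rig import bot
import cv2
for n in("top","side"):
    cv2.imwrite(f"pics/{n}0.png",bot.camera(n)); m=bot.camera_model(n); print(n,m["intrinsics"],m["world_from_camera"].round(4) if hasattr(m["world_from_camera"],'round') else m)
s=bot.sense();print(s["t"],s["eef_pos"],s["tcp_rot"],s["grip_width"],s["contact_force"])
E
```

```text
top [[440.89536969   0.         257.95608164]
 [  0.         440.89536969 194.00091619]
 [  0.           0.           1.        ]] [[ 2.8600e-02 -9.8740e-01  1.5540e-01  3.0610e-01]
 [-9.9960e-01 -2.9300e-02 -2.7000e-03 -2.0000e-04]
 [ 7.3000e-03 -1.5520e-01 -9.8790e-01  1.2613e+00]
 [ 0.0000e+00  0.0000e+00  0.0000e+00  1.0000e+00]]
side [[498.32684833   0.         257.80787942]
 [  0.         498.32684833 195.3894639 ]
 [  0.           0.           1.        ]] [[ 0.9931 -0.079   0.0867  0.3534]
 [-0.1172 -0.6464  0.754  -0.9827]
 [-0.0035 -0.7589 -0.6512  0.9776]
 [ 0.      0.      0.      1.    ]]
0.1 [0.25755307 0.59633352 0.30185748] [-1.62217928e-04  2.02468706e-01  9.79288376e-01 -8.20358112e-04] 0.09392989764395797 [ 0.05977724 -0.37557993 -0.13935098]
```

View pics/top0.png

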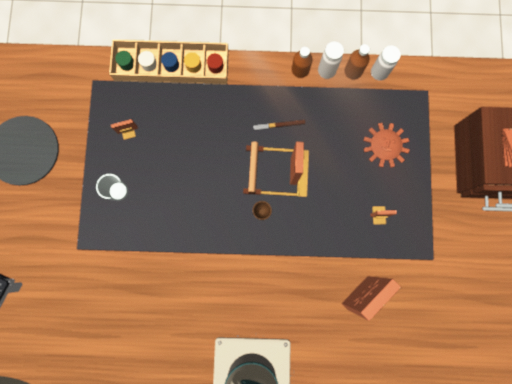

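View pics/side0.png

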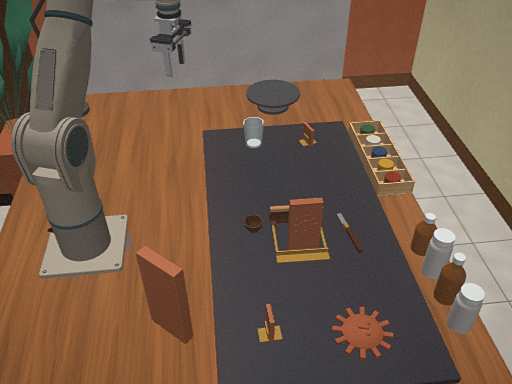

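Candidates for the plaque are the upright slab in the rest at top (297,163) / side (305,224), a bigger slab off the granite at top (371,297) / side (165,293), and a relief on the cabinet at top (508,146). I choose the one in the rest, between heel stop and bar. I'll check it in a close crop.

```bash
python3 - <<'E'
import cv2,numpy as np
a=cv2.imread("pics/top0.png")[130:225,235:325]; b=cv2.imread("pics/side0.png")[185:275,235:345]
a=cv2.resize(a,None,fx=4,fy=4,interpolation=cv2.INTER_CUBIC);b=cv2.resize(b,None,fx=4,fy=4,interpolation=cv2.INTER_CUBIC)
o=np.zeros((400,800,3),np.uint8);o[:380,:360]=a;o[:360,360:800]=b
cv2.imwrite("pics/crop0.png",o)
E
```

```text
(no output)
```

View pics/crop0.png

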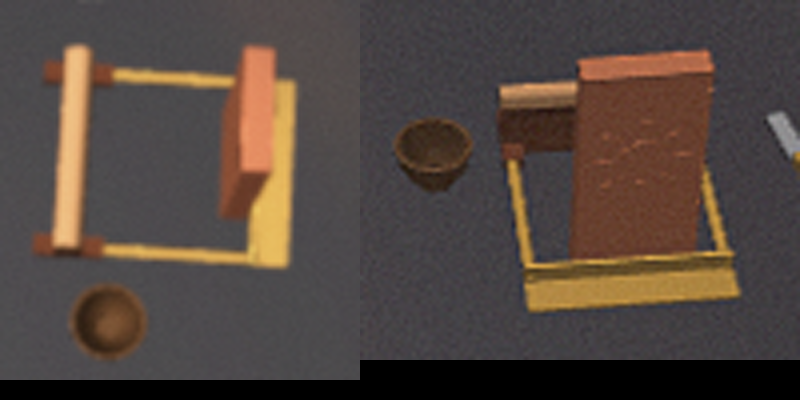

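```bash
cat >h.py <<'E'
import numpy as np
from rig import bot
from scipy.spatial.transform import Rotation as R
def ray(n,uv,z):
    m=bot.camera_model(n);T=np.array(m["world_from_camera"]);K=np.array(m["intrinsics"])
    d=T[:3,:3]@np.linalg.solve(K,[uv[0],uv[1],1]);o=T[:3,3]
    return o+d*(z-o[2])/d[2]
E
python3 - <<'E'
from h import *
c=lambda x,y:(x/4+235-.4,y/4+130-.4)
s=lambda x,y:((x-360)/4+235-.4,y/4+185-.4)
np.set_printoptions(precision=4,suppress=True)
for l,p in (("fL",(246,47)),("bL",(275,47)),("bR",(270,170)),("fR",(238,169))): print("top",l,ray("top",c(*p),.19))
for l,p in (("frobot",(580,60)),("ffar",(710,52)),("bfar",(713,70)),("brobot",(578,80))): print("side",l,ray("side",s(*p),.19))
for l,p in (("bar far",(78,47)),("bar near",(68,246))): print(l,ray("top",c(*p),.072))
print("bar side near",ray("side",s(499,93),.069))
for l,p in (("heel far",(283,82)),("heel near",(250,264))): print(l,ray("top",c(*p),.036))
for l,p in (("heel near",(526,264)),("heel far",(733,253))): print("side",l,ray("side",s(*p),.036))
print("plate top", [ray("top",c(*p),.022) for p in((296,82),(288,267))])
print("rods", [ray("top",c(*p),.029) for p in((115,75),(235,82),(105,248),(245,258))])
print("cup",ray("top",c(108,320),.045))
print(R.from_quat(np.roll(bot.sense()["tcp_rot"],-1)).as_matrix())
E
```

```text
top fL [ 0.611 -0.095  0.19 ]
top bL [ 0.6116 -0.1131  0.19  ]
top bR [ 0.5328 -0.111   0.19  ]
top fR [ 0.5328 -0.0912  0.19  ]
side frobot [ 0.5322 -0.0954  0.19  ]
side ffar [ 0.6113 -0.0977  0.19  ]
side bfar [ 0.6095 -0.114   0.19  ]
side brobot [ 0.5281 -0.1131  0.19  ]
bar far [0.6411 0.0115 0.072 ]
bar near [0.5006 0.0141 0.072 ]
bar side near [0.4994 0.0139 0.069 ]
heel far [ 0.6299 -0.1354  0.036 ]
heel near [ 0.4975 -0.1138  0.036 ]
side heel near [ 0.4999 -0.1145  0.036 ]
side heel far [ 0.6339 -0.121   0.036 ]
plate top [array([ 0.6339, -0.1464,  0.022 ]), array([ 0.4983, -0.1421,  0.022 ])]
rods [array([ 0.6332, -0.0153,  0.029 ]), array([ 0.6307, -0.1017,  0.029 ]), array([ 0.507 , -0.0116,  0.029 ]), array([ 0.5028, -0.1108,  0.029 ])]
cup [ 0.4538 -0.0149  0.045 ]
[[-0.918   0.3966 -0.0006]
 [ 0.3966  0.918  -0.0015]
 [-0.     -0.0017 -1.    ]]
```

The crop shows the plaque with the carved sun on the heel-stop side, standing in the rest; its top face runs from crop (246,47) to (270,170). So the choice is right.

Plan: keep the fingers vertical and straddle the plaque along the tipping direction. The back finger pushes, the front finger catches, and then I ease it down.

move_arm:
  moves: [0, 0, 0, -0.94, -0.86, -0.08, 0, 0, 0, 0, -0.94, -0.86, -0.08, 0, 0, 0, 0, -0.94, -0.86, -0.08, 0, 0, 0, 0, -0.94, -0.86, -0.08, 0]

```text
t: 0.5
eef_pos: [0.337, 0.4195, 0.3145]
tcp_rot: [0.0, 0.203, 0.979, -0.001]
contact_force: [0.6, 0.8, -0.4]
grip_width: 0.0656
grasp_force: 0.0
```

move_arm:
  moves: [0, 0, 0, -0.94, -0.86, 0, 0, 0, 0, 0, -0.94, -0.86, 0, 0, 0, 0, 0, -0.94, -0.86, 0, 0, 0, 0, 0, -0.94, -0.86, 0, 0]

```text
t: 0.9
eef_pos: [0.415, 0.2451, 0.3146]
tcp_rot: [0.0, 0.203, 0.979, -0.0]
contact_force: [1.5, -0.3, 0.0]
grip_width: 0.0472
grasp_force: 0.0
```

move_arm:
  moves: [0, 0, 0, -0.94, -0.86, 0, 0, 0, 0, 0, -0.94, -0.86, 0, 0, 0, 0, 0, -0.94, -0.86, 0, 0, 0, 0, 0, -0.94, -0.86, 0, 0]

```text
t: 1.3
eef_pos: [0.4932, 0.0707, 0.3146]
tcp_rot: [0.0, 0.203, 0.979, -0.0]
contact_force: [0.3, 0.9, -0.5]
grip_width: 0.0473
grasp_force: 0.0
```

move_arm:
  moves: [0, 0, -0.246, -0.9, -0.8, 0, -0.1, 0, 0, -0.246, -0.9, -0.8, 0, -0.1, 0, 0, -0.246, -0.9, -0.8, 0, -0.1, 0, 0, -0.246, -0.9, -0.8, 0, -0.1, 0, 0, -0.246, -0.9, -0.8, 0, -0.1]

```text
t: 1.8
eef_pos: [0.5697, -0.0963, 0.314]
tcp_rot: [0.0, 0.015, 1.0, -0.002]
contact_force: [0.3, -0.5, -0.7]
grip_width: 0.0423
grasp_force: 0.0
```

```bash
python3 - <<'E'
from h import *
import cv2
o=np.zeros((384,800,3),np.uint8)
o[:,:512]=bot.camera("wrist"); a=bot.camera("side")[110:270,240:360]; o[:384,512:800]=cv2.resize(a,(288,384))
cv2.imwrite("pics/w1.png",o)
print(bot.sense()["eef_pos"]); m=bot.camera_model("wrist"); print(np.array(m["world_from_camera"]).round(3))
E
```

```text
[ 0.56850992 -0.09029503  0.3139998 ]
[[ 0.023  0.967  0.253  0.495]
 [ 1.    -0.023 -0.005 -0.089]
 [ 0.001  0.253 -0.967  0.396]
 [ 0.     0.     0.     1.   ]]
```

View pics/w1.png

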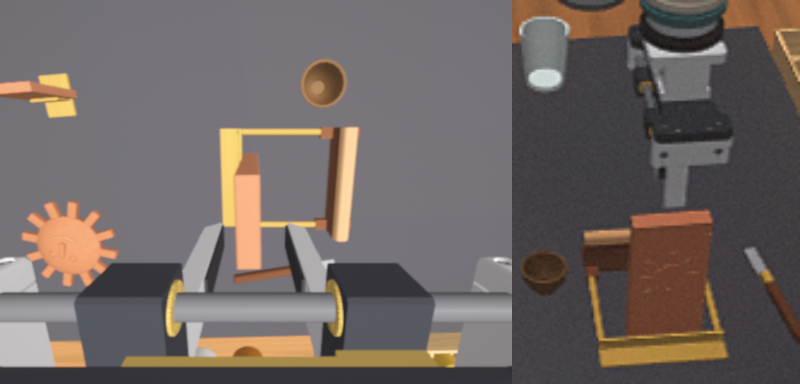

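```bash
python3 - <<'E'
from h import *
import cv2
for p in((237,264),(261,268),(236,183),(260,170)): print(p,ray("wrist",p,.19).round(4))
print("bar",[ray("wrist",p,.072).round(4) for p in((350,128),(341,240))])
print("heel",[ray("wrist",p,.036).round(4) for p in((242,129),)])
s=bot.sense();print(s["t"],s["eef_pos"],s["grip_width"])
E
```

```text
(237, 264) [ 0.6046 -0.105   0.19  ]
(261, 268) [ 0.6087 -0.0853  0.19  ]
(236, 183) [ 0.5366 -0.1031  0.19  ]
(260, 170) [ 0.5271 -0.0847  0.19  ]
bar [array([0.4996, 0.0209, 0.072 ]), array([0.637 , 0.0184, 0.072 ])]
heel [array([ 0.4982, -0.1037,  0.036 ])]
1.9 [ 0.56850992 -0.09029503  0.3139998 ] 0.042097912008744916
```

move_arm:
  moves: [0, 0, 0, 0, -0.08, 0, -0.1, 0, 0, 0, 0, -0.08, 0, -0.1, 0, 0, 0, 0, -0.08, 0, -0.1, 0, 0, 0, 0, -0.08, 0.1, -0.1, 0, 0, 0, 0, -0.08, 0.2, -0.1, 0, 0, 0, 0, -0.08, 0.31, -0.1, 0, 0, 0, 0, -0.08, 0.31, -0.1]

```text
t: 2.6
eef_pos: [0.5674, -0.1008, 0.2664]
tcp_rot: [-0.002, 0.01, 1.0, 0.0]
contact_force: [-1.3, -0.1, -0.0]
grip_width: 0.0423
grasp_force: 0.0
```

```bash
python3 - <<'E'
from h import *
import cv2
print(bot.sense()["eef_pos"])
o=np.zeros((384,800,3),np.uint8)
o[:,:512]=bot.camera("wrist"); a=bot.camera("side")[130:290,240:360]; o[:384,512:800]=cv2.resize(a,(288,384))
cv2.imwrite("pics/w2.png",o)
E
```

```text
[ 0.56744607 -0.10084812  0.26642779]
```

View pics/w2.png

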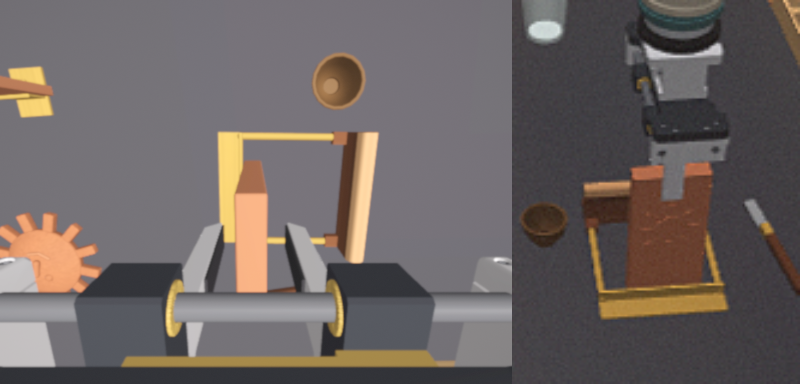

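The plaque's top (235–268, 190) sits between the fingers (left 205, right 300) with free space on both sides. I'll narrow the jaw without touching it, then push slowly with the back finger.

move_arm:
  moves: [0, 0, 0, 0, 0, 0, -0.32, 0, 0, 0, 0, 0, 0, -0.32, 0, 0, 0, 0, 0, 0, -0.32, 0, 0, 0, 0, 0.013, 0, -0.32, 0, 0, 0, 0, 0.026, 0, -0.32, 0, 0, 0, 0, 0.04, 0, -0.32, 0, 0, 0, 0, 0.053, 0, -0.32, 0, 0, 0, 0, 0.066, 0, -0.32, 0, 0, 0, 0, 0.08, 0, -0.32]

```text
t: 3.6
eef_pos: [0.5689, -0.0899, 0.2681]
tcp_rot: [-0.0, 0.011, 1.0, -0.0]
contact_force: [0.0, -1.3, 0.1]
grip_width: 0.0322
grasp_force: 0.1
```

move_arm:
  moves: [0, 0, 0, 0, 0.013, 0, -0.32, 0, 0, 0, 0, 0.02, 0, -0.32, 0, 0, 0, 0, 0.026, 0, -0.32, 0, 0, 0, 0, 0.033, 0, -0.32, 0, 0, 0, 0, 0.04, 0, -0.32, 0, 0, 0, 0, 0.046, 0, -0.32, 0, 0, 0, 0, 0.053, 0, -0.32, 0, 0, 0, 0, 0.06, 0, -0.32, 0, 0, 0, 0, 0.066, 0, -0.32]

```text
t: 4.5
eef_pos: [0.5691, -0.08, 0.2681]
tcp_rot: [-0.0, 0.011, 1.0, 0.0]
contact_force: [0.1, -0.3, -0.6]
grip_width: 0.0321
grasp_force: 0.0
```

move_arm:
  moves: [0, 0, 0, 0, 0.006, 0, -0.32, 0, 0, 0, 0, 0.012, 0, -0.32, 0, 0, 0, 0, 0.018, 0, -0.32, 0, 0, 0, 0, 0.024, 0, -0.32, 0, 0, 0, 0, 0.03, 0, -0.32, 0, 0, 0, 0, 0.036, 0, -0.32, 0, 0, 0, 0, 0.042, 0, -0.32, 0, 0, 0, 0, 0.042, 0, -0.32, 0, 0, 0, 0, 0.042, 0, -0.32]

```text
t: 5.4
eef_pos: [0.5693, -0.0738, 0.2682]
tcp_rot: [-0.0, 0.011, 1.0, 0.0]
contact_force: [-0.7, -0.4, -0.1]
grip_width: 0.0318
grasp_force: 0.2
```

```bash
python3 - <<'E'
from h import *
import cv2
s=bot.sense();print(s["eef_pos"],s["contact_force"],s["grasp_force"])
o=np.zeros((384,800,3),np.uint8)
o[:,:512]=bot.camera("wrist"); a=bot.camera("side")[130:290,240:360]; o[:384,512:800]=cv2.resize(a,(288,384))
cv2.imwrite("pics/w3.png",o)
print(bot.sense()["contact_force"])
E
```

```text
[ 0.56927703 -0.07379399  0.26816263] [-0.74664951 -0.36796564 -0.13402876] 0.16330878468579613
[ 0.41253295  0.99802738 -0.6922251 ]
```

View pics/w3.png

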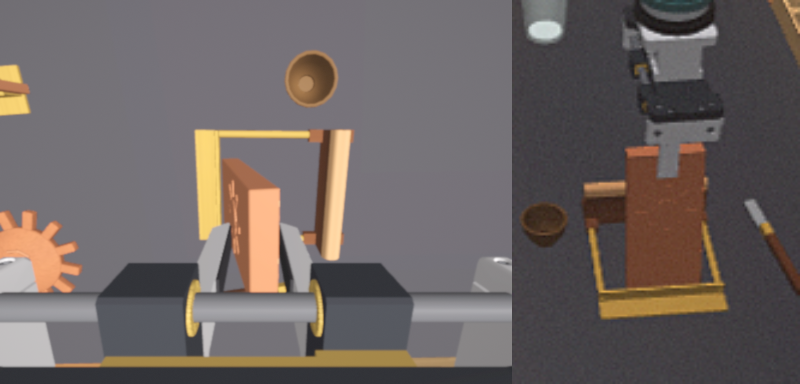

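The plaque now leans about 11° on the front (right) finger, its edge at (278,190) and the finger at (285,235). Next I open the jaw slowly, which lets the front finger lead the plaque down.

move_arm:
  moves: [0, 0, 0, 0, 0, 0.002, -0.26, 0, 0, 0, 0, 0, 0.004, -0.2, 0, 0, 0, 0, 0, 0.007, -0.14, 0, 0, 0, 0, 0, 0.01, -0.08, 0, 0, 0, 0, 0, 0.013, -0.02, 0, 0, 0, 0, 0, 0.016, 0.04, 0, 0, 0, 0, 0, 0.019, 0.1, 0, 0, 0, 0, 0, 0.022, 0.16, 0, 0, 0, 0, 0, 0.025, 0.22, 0, 0, 0, 0, 0, 0.028, 0.28]

```text
t: 6.5
eef_pos: [0.5693, -0.0738, 0.2639]
tcp_rot: [-0.0, 0.011, 1.0, 0.0]
contact_force: [-0.3, 0.8, 0.1]
grip_width: 0.0597
grasp_force: 0.4
```

move_arm:
  moves: [0, 0, 0, 0, 0, 0.003, 0.34, 0, 0, 0, 0, 0, 0.006, 0.4, 0, 0, 0, 0, 0, 0.009, 0.46, 0, 0, 0, 0, 0, 0.012, 0.52, 0, 0, 0, 0, 0, 0.015, 0.58, 0, 0, 0, 0, 0, 0.018, 0.64, 0, 0, 0, 0, 0, 0.021, 0.7, 0, 0, 0, 0, 0, 0.025, 0.76, 0, 0, 0, 0, 0, 0.029, 0.84, 0, 0, 0, 0, 0, 0.032, 0.92]

```text
t: 7.5
eef_pos: [0.5692, -0.0738, 0.2591]
tcp_rot: [-0.0, 0.011, 1.0, 0.0]
contact_force: [-1.2, 0.9, -0.5]
grip_width: 0.0892
grasp_force: 0.4
```

move_arm:
  moves: [0, 0, 0, 0, 0.014, 0.006, 0.92, 0, 0, 0, 0, 0.028, 0.012, 0.92, 0, 0, 0, 0, 0.043, 0.019, 0.92, 0, 0, 0, 0, 0.057, 0.026, 0.92, 0, 0, 0, 0, 0.071, 0.033, 0.92, 0, 0, 0, 0, 0.085, 0.04, 0.92, 0, 0, 0, 0, 0.1, 0.047, 0.92, 0, 0, 0, 0, 0.114, 0.054, 0.92, 0, 0, 0, 0, 0.128, 0.062, 0.92, 0, 0, 0, 0, 0.142, 0.07, 0.92]

```text
t: 8.5
eef_pos: [0.5697, -0.0523, 0.2485]
tcp_rot: [-0.0, 0.011, 1.0, 0.0]
contact_force: [0.3, 0.7, -0.9]
grip_width: 0.0904
grasp_force: 0.6
```

move_arm:
  moves: [0, 0, 0, 0, 0.013, 0.008, 0.92, 0, 0, 0, 0, 0.026, 0.016, 0.92, 0, 0, 0, 0, 0.039, 0.025, 0.92, 0, 0, 0, 0, 0.052, 0.034, 0.92, 0, 0, 0, 0, 0.066, 0.043, 0.92, 0, 0, 0, 0, 0.079, 0.052, 0.92, 0, 0, 0, 0, 0.092, 0.061, 0.92, 0, 0, 0, 0, 0.105, 0.07, 0.92, 0, 0, 0, 0, 0.118, 0.079, 0.92, 0, 0, 0, 0, 0.131, 0.088, 0.92]

```text
t: 9.5
eef_pos: [0.5701, -0.0328, 0.2353]
tcp_rot: [-0.0, 0.011, 1.0, -0.0]
contact_force: [-0.3, 1.4, -1.3]
grip_width: 0.0901
grasp_force: 0.7
```

```bash
python3 - <<'E'
from h import *
import cv2
s=bot.sense();print(s["t"],s["eef_pos"],s["contact_force"],s["grasp_force"])
o=np.zeros((384,800,3),np.uint8)
o[:,:512]=bot.camera("wrist"); a=bot.camera("side")[130:290,240:360]; o[:384,512:800]=cv2.resize(a,(288,384))
cv2.imwrite("pics/w4.png",o)
E
```

```text
9.5 [ 0.57011677 -0.03278786  0.23528566] [-0.31093671  1.40367061 -1.25795247] 0.7077180314809084
```

View pics/w4.png

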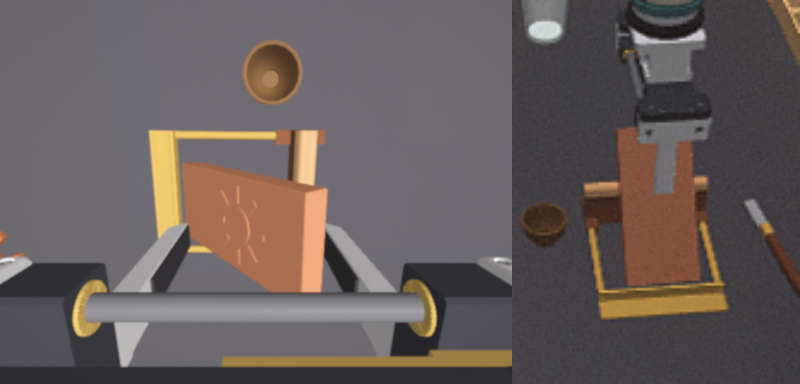

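The plaque leans about 38°, held by the front finger, and its foot is still parallel to the heel stop. I'll continue.

move_arm:
  moves: [0, 0, 0, 0, 0.012, 0.01, 0.94, 0, 0, 0, 0, 0.024, 0.02, 0.94, 0, 0, 0, 0, 0.036, 0.03, 0.94, 0, 0, 0, 0, 0.048, 0.041, 0.94, 0, 0, 0, 0, 0.06, 0.052, 0.94, 0, 0, 0, 0, 0.071, 0.063, 0.94, 0, 0, 0, 0, 0.083, 0.074, 0.94, 0, 0, 0, 0, 0.094, 0.085, 0.94, 0, 0, 0, 0, 0.106, 0.096, 0.94, 0, 0, 0, 0, 0.117, 0.107, 0.94]

```text
t: 10.6
eef_pos: [0.5705, -0.0152, 0.2192]
tcp_rot: [-0.0, 0.011, 1.0, 0.0]
contact_force: [-0.3, 1.4, -1.4]
grip_width: 0.0911
grasp_force: 0.9
```

move_arm:
  moves: [0, 0, 0, 0, 0.01, 0.011, 0.96, 0, 0, 0, 0, 0.021, 0.023, 0.96, 0, 0, 0, 0, 0.031, 0.035, 0.96, 0, 0, 0, 0, 0.041, 0.047, 0.96, 0, 0, 0, 0, 0.051, 0.059, 0.96, 0, 0, 0, 0, 0.061, 0.071, 0.96, 0, 0, 0, 0, 0.071, 0.083, 0.96, 0, 0, 0, 0, 0.081, 0.095, 0.96, 0, 0, 0, 0, 0.091, 0.108, 0.96, 0, 0, 0, 0, 0.101, 0.121, 0.96]

```text
t: 11.6
eef_pos: [0.5709, -0.0, 0.2011]
tcp_rot: [0.0, 0.011, 1.0, 0.0]
contact_force: [-0.8, 2.0, -1.1]
grip_width: 0.0922
grasp_force: 1.0
```

```bash
python3 - <<'E'
from h import *
import cv2
s=bot.sense();print(s["t"],s["eef_pos"],s["contact_force"],s["grasp_force"])
o=np.zeros((384,800,3),np.uint8)
o[:,:512]=bot.camera("wrist"); a=bot.camera("side")[130:290,240:360]; o[:384,512:800]=cv2.resize(a,(288,384))
cv2.imwrite("pics/w5.png",o)
E
```

```text
11.6 [ 5.70878022e-01 -1.70726239e-05  2.01101565e-01] [-0.81350981  1.98584876 -1.10430492] 1.0389804001897573
```

View pics/w5.png

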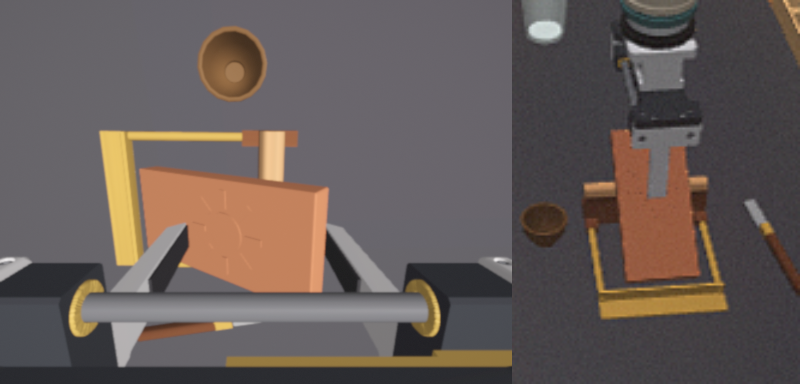

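It is at about 54° and still held lightly (2 N). I'll go slower for the last degrees.

move_arm:
  moves: [0, 0, 0, 0, 0.004, 0.006, 1, 0, 0, 0, 0, 0.008, 0.012, 1, 0, 0, 0, 0, 0.012, 0.018, 1, 0, 0, 0, 0, 0.016, 0.025, 1, 0, 0, 0, 0, 0.02, 0.032, 1, 0, 0, 0, 0, 0.024, 0.038, 1, 0, 0, 0, 0, 0.028, 0.044, 1, 0, 0, 0, 0, 0.032, 0.05, 1, 0, 0, 0, 0, 0.036, 0.057, 1, 0, 0, 0, 0, 0.04, 0.064, 1]

```text
t: 12.7
eef_pos: [0.571, 0.0059, 0.1916]
tcp_rot: [-0.0, 0.011, 1.0, 0.0]
contact_force: [-0.2, 2.9, -1.8]
grip_width: 0.0943
grasp_force: 1.2
```

move_arm:
  moves: [0, 0, 0, 0, 0.003, 0.006, 1, 0, 0, 0, 0, 0.006, 0.012, 1, 0, 0, 0, 0, 0.009, 0.018, 1, 0, 0, 0, 0, 0.012, 0.024, 1, 0, 0, 0, 0, 0.015, 0.03, 1, 0, 0, 0, 0, 0.018, 0.036, 1, 0, 0, 0, 0, 0.021, 0.041, 1, 0, 0, 0, 0, 0.024, 0.046, 1, 0, 0, 0, 0, 0.027, 0.051, 1, 0, 0, 0, 0, 0.03, 0.056, 1]

```text
t: 13.7
eef_pos: [0.5711, 0.0102, 0.1832]
tcp_rot: [-0.0, 0.011, 1.0, -0.0]
contact_force: [-0.2, 2.5, -1.4]
grip_width: 0.0941
grasp_force: 1.5
```

move_arm:
  moves: [0, 0, 0, 0, 0.002, 0.004, 1, 0, 0, 0, 0, 0.004, 0.008, 1, 0, 0, 0, 0, 0.006, 0.012, 1, 0, 0, 0, 0, 0.008, 0.016, 1, 0, 0, 0, 0, 0.01, 0.02, 1, 0, 0, 0, 0, 0.012, 0.023, 1, 0, 0, 0, 0, 0.014, 0.026, 1, 0, 0, 0, 0, 0.016, 0.03, 1, 0, 0, 0, 0, 0.018, 0.033, 1, 0, 0, 0, 0, 0.02, 0.033, 1]

```text
t: 14.7
eef_pos: [0.5711, 0.0132, 0.1782]
tcp_rot: [-0.0, 0.011, 1.0, -0.0]
contact_force: [0.3, 0.4, 0.4]
grip_width: 0.0938
grasp_force: 0.0
```

```bash
python3 - <<'E'
from h import *
import cv2
s=bot.sense();print(s["t"],s["eef_pos"],s["contact_force"],s["grasp_force"])
o=np.zeros((384,800,3),np.uint8)
o[:,:512]=bot.camera("wrist"); a=bot.camera("side")[130:290,240:360]; o[:384,512:800]=cv2.resize(a,(288,384))
cv2.imwrite("pics/w6.png",o)
E
```

```text
14.7 [0.57109354 0.01323548 0.17822851] [0.33916935 0.35592453 0.3972075 ] 0.0
```

View pics/w6.png

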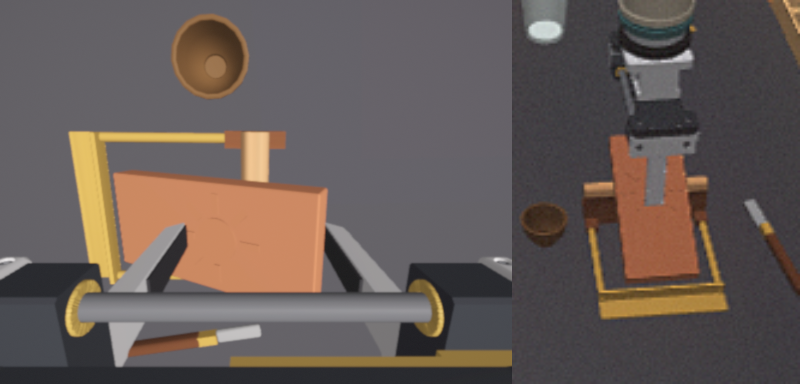

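The grip and wrist forces have dropped to zero, so the bar carries the plaque. I'll ease off 3 mm and lift straight up.

move_arm:
  moves: [0, 0, 0, 0, 0.01, 0, 1, 0, 0, 0, 0, 0.02, 0, 1, 0, 0, 0, 0, 0.02, -0.03, 1, 0, 0, 0, 0, 0.02, -0.1, 1, 0, 0, 0, 0, 0.02, -0.25, 1, 0, 0, 0, 0, 0.02, -0.5, 1, 0, 0, 0, 0, 0.02, -0.75, 1, 0, 0, 0, 0, 0.02, -1, 1, 0, 0, 0, 0, 0.02, -1, 1]

```text
t: 15.7
eef_pos: [0.5737, 0.0163, 0.3346]
tcp_rot: [0.006, 0.011, 1.0, 0.0]
contact_force: [0.5, -0.0, -0.9]
grip_width: 0.0938
grasp_force: 0.0
```

move_arm:
  moves: [0, 0, 0, 0.5, 1, 0, 1, 0, 0, 0, 0.5, 1, 0, 1, 0, 0, 0, 0.5, 1, 0, 1, 0, 0, 0, 0.5, 1, 0, 1, 0, 0, 0, 0.5, 1, 0, 1, 0, 0, 0, 0.5, 1, 0, 1]

```text
t: 16.3
eef_pos: [0.4997, 0.167, 0.3284]
tcp_rot: [0.0, 0.011, 1.0, -0.0]
contact_force: [-0.0, 0.1, -0.2]
grip_width: 0.0938
grasp_force: 0.0
```

```bash
python3 - <<'E'
from h import *
import cv2
s=bot.sense();print(s["t"],s["eef_pos"],s["contact_force"])
o=np.zeros((384,800,3),np.uint8)
o[:,:400]=cv2.resize(bot.camera("top")[110:230,210:335],(400,384)); o[:,400:]=cv2.resize(bot.camera("side")[170:290,225:350],(400,384))
cv2.imwrite("pics/w7.png",o)
E
```

```text
16.3 [0.49966976 0.16704796 0.32844954] [-0.02394703  0.13769476 -0.20444951]
```

View pics/w7.png

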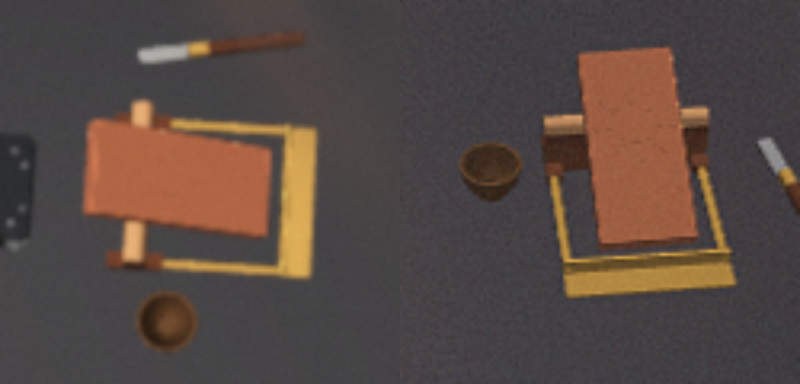

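```bash
python3 - <<'E'
from h import *
t=lambda x,y:(x/3.2+210-.4,y/3.2+110-.4)
s=lambda x,y:((x-400)/3.2+225-.4,y/3.2+170-.4)
for p,z in(((90,120),.115),((84,213),.115),((271,148),.038),((268,236),.038)):print("top",ray("top",t(*p),z).round(4))
for p,z in(((579,53),.115),((669,47),.115),((697,237),.038),((600,243),.038)):print("side",ray("side",s(*p),z).round(4))
E
```

```text
top [0.6117 0.0544 0.115 ]
top [0.5324 0.0565 0.115 ]
top [ 0.6115 -0.1039  0.038 ]
top [ 0.5318 -0.1025  0.038 ]
side [0.534  0.0469 0.115 ]
side [0.6114 0.0455 0.115 ]
side [ 0.6097 -0.105   0.038 ]
side [ 0.5304 -0.1021  0.038 ]
```

The plaque lies square on the bar, with its foot near the heel stop and about 12 mm of visible gap at the raised back edge, as the geometry predicts. The cup and burnisher have not moved and the hand is clear.

```bash
python3 -c "
from rig import bot
print(bot.sign_off())"
```

```text
the job is handed in; nothing more can be done
None
```

The plaque was eased down under control and leans on the cork bar with its foot by the heel stop. The hand is clear, I saw nothing else on the slab disturbed, and the job is handed in at about 16 s.

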